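# Fish the flange from under the fit-up stand and clock it in its nest

## Task

The pipe flange has slipped off the slatted fit-up stand and slid underneath it, where a hand cannot get at it: with the long orange-handled hook, draw it out along the table until it lies clear of the stand. Lay the hook down flat on the table, clear of the stand, then set the flange gently into the round blue nest on top of the stand, neck up and fully seated, with its yellow paint mark pointing at the white witness mark of the nest, and let go. Do not touch the flange with the gripper while it is still under the stand, and leave the other things where they are.

Things in the scene. Friction and masses are not known exactly. Their poses are not given: they have to be found in the camera images.
- stand: fixed slatted stand of dark flat bars on four feet. Origin: centre of its footprint, on the table. Top 280 mm along its x (away from the robot), 320 mm along its y (left). The gap under it is 65 mm high, bar tops are at 75 mm. Slats 24 mm wide run along y, 40 mm apart. Feet 40 mm across stand at x +-122, y +-142 mm, so a y side has a free opening of 204 mm, an x side 244 mm.
- nest_center (a point): blue-painted nest fixed on top of the stand, on its +y half: round base 156 mm across with a raised ring of inside diameter 107 mm, outside 128 mm, whose rim is 6 mm above the nest's floor. Point: centre of that floor, on which the seated flange's underside rests (83 mm above the table). x axis: towards the white witness mark (white line 9 mm wide on a tab of the ring); z up.
- flange_center (a point): grey steel weld-neck pipe flange, neck up: disc 100 mm across, 12 mm thick, with a round neck 42 mm across rising to 42 mm above its underside; 0.55 to 0.85 kg. Starts on the table under the -y half of the stand; once out, grasp it by the neck. Point: on its axis, 21 mm above its underside. x axis: towards the yellow paint mark; z up along the neck.
- flange_mark (a point): middle of the flange's yellow paint mark, a radial stripe 9 mm wide on top of the disc that runs over the rim; point 42 mm from the axis, 12 mm above the underside
- hook_grip (a point): long hook lying on the table, 0.26 kg: orange and black flat-sided handle 120 mm long, 24 mm wide, 30 mm high, with a straight steel shank 7 mm thick at mid-height. Point: on the handle's centre line, 30 mm from its middle towards the shank, near the centre of mass, 15 mm above the underside. x axis: along the shank towards the bend; z up.
- hook_bend (a point): outer corner of the hook's bend, 240 mm along x from the grip point, 15 mm above the handle's underside. From here the end leg, 52 mm long, runs level to the tool's -y (right, seen from the handle) and leans back towards the handle at 70 degrees to the shank: its end is 49 mm to -y and 18 mm back from the bend.
- spanner: steel open-ended spanner, 36 x 196 x 6 mm, lying flat; a bystander. Origin: centre of its underside.
- tube_offcut: rusty square-tube offcut, 40 x 120 x 40 mm; a bystander. Origin: centre of its underside.
- chipping_hammer: chipping hammer with a spring handle, 160 x 249 x 29 mm; a bystander. Origin: centre of its underside.
- ear_defenders: grey and black ear defenders, 165 x 148 x 82 mm; a bystander. Origin: centre of its underside.

How it is judged (in metres and radians):
On the way, in this order (a step that is already met when the one before it is completed fails the run):
1. the hook bears on the flange while the flange is under the stand (not (x of flange_center in the frame of stand below -0.14 m or x of flange_center in the frame of stand above 0.14 m or y of flange_center in the frame of stand below -0.16 m or y of flange_center in the frame of stand above 0.16 m) and height (world z) of flange_center below 0.045 m and contact force between hook and flange above 0.3 N), for 0.05 s.
2. the flange lies on the table with its axis at least 60 mm outside the stand's edge ((x of flange_center in the frame of stand below -0.2 m or x of flange_center in the frame of stand above 0.2 m or y of flange_center in the frame of stand below -0.22 m or y of flange_center in the frame of stand above 0.22 m) and height (world z) of flange_center below 0.03 m), for 0.2 s.
At the end, for the whole second after the job is handed in: Flange neck up on the nest floor (axis within 6 mm of centre, underside within 2.5 mm of the floor, upright), its yellow mark within 7 mm (9 degrees) of the line to the white witness mark; hook flat on the table, its bent end not under or on the stand; both at rest (horizontal distance between flange_center and nest_center below 0.006 m and z of flange_center in the frame of nest_center between 0.018 and 0.0235 m and angle between flange_center's own z axis and vertical below 0.05 rad and x of flange_mark in the frame of nest_center above 0 m and y of flange_mark in the frame of nest_center between -0.007 and 0.007 m and linear speed of each of flange, hook below 0.02 m/s and height (world z) of hook_grip below 0.02 m and angle between hook_grip's own z axis and vertical below 0.08 rad and (x of hook_bend in the frame of stand below -0.14 m or x of hook_bend in the frame of stand above 0.14 m or y of hook_bend in the frame of stand below -0.16 m or y of hook_bend in the frame of stand above 0.16 m)); the robot touches nothing.
It fails at once if the gripper touches the flange while it is still under the stand ((not (x of flange_center in the frame of stand below -0.14 m or x of flange_center in the frame of stand above 0.14 m or y of flange_center in the frame of stand below -0.16 m or y of flange_center in the frame of stand above 0.16 m) and height (world z) of flange_center below 0.045 m) and contact force between the fingers and flange above 0.5 N).
It fails at once if the flange is banged into the nest (more than 90 N) (contact force between flange and nest above 90 N).
It fails at once if a bystander (spanner, square-tube offcut, chipping hammer, ear defenders) is pushed more than 40 mm from its place (distance of any of spanner, tube_offcut, chipping_hammer, ear_defenders from where it was at the start of the episode above 0.04 m).
It also fails if it takes over 64 s, if anything falls off the work surface, if the arm or the gripper's body presses on something with over 40 N, if the wrist force passes 120 N, or if a joint passes its speed limit or range.

## Robot

A 7-joint arm with a two-finger parallel gripper is mounted at the origin on a cart in front of the work surface, level with it; the furniture and walls round the work are solid. World frame = base frame: x ahead of the robot, y to its left, z up, the work surface at z = 0. Lengths are in mm, angles in rad, forces in N, time in s.
With the tool pointing down it reaches from about 350 to 900 mm from the base axis. Payload 7.2 kg.
Tool frame: the origin (TCP) lies midway between the tips of the shut fingers; the grasp point (between the pads) lies pinch_z behind it (pinch_z is the distance from the TCP to the grasp point, in mm); z points along the fingers, y is the line along which they close (so a half turn about z gives the same grasp; the last joint's range is limited). The gripper opens to 88 mm and grips with 3 to 60 N. Pads are 20 mm wide; open, the fingers measure 115 mm over their backs; the gripper's body (75 mm by 178 mm) begins 61 mm behind the grasp point.
Start: joints at [-1.402, 0.411, -0.013, 1.596, 0.006, 1.134, -0.082], TCP at [146.63, 607.561, 184.053] pointing down, gripper open.
Joint ranges: [-2.95, 2.95], [-0.29, 1.99], [-1.47, 1.44], [0.14, 2.54], [-1.03, 4.17], [0.13, 1.85], [-2.86, 2.86]. Speed limits (rad/s): [2.39, 2.39, 3.01, 3.01, 3.14, 3.14, 3.14].

## Interface

Orientations are given as a unit quaternion [x, y, z, w].
In Python, from workcell import get_state, capture, sign_off, pinch_z gives the robot as it stands. The module is installed in compiled form; this text tells all that it offers.
- The arm moves only by the tool play_rows, never from a script. Its argument "commands" is a list of rows, each an object with "travel": the shift along the tool's x, y, z in cm, a list of three; "spin": the turn about the tool's z in rad. A call has 1 to 10 rows; each row is the pose to reach, as a shift and turn from the pose commanded when the call began, along the tool's axes at that moment; what a row does not reach only later rows make up. A row lasts 1/10 s, in which the tool goes at most 50 mm and 8.59 degrees, less where a joint would pass 70% of its speed; a pose out of reach is approached as far as the arm can. A call with a gripper value outside its range is refused whole. "grip" is the opening, from 0 (shut) to 1 (fully open), set as the call begins (left out, the last holds). The fingers move at their own pace and stop on an object; "squeeze" is the grip in N (left out, the last holds). Time passes only in rows, so rows that repeat a pose let the fingers close. It gives the time, the measured TCP pose, the force, the opening and the grip force at its end, in the units of the state.
- get_state(): the state, without advancing time (a new reading comes with each control period).
- capture(name): name is "side" or "top"; returns a dict with "frame" (420x560x3 uint8, red, green, blue), "camera_matrix" (3x3 intrinsics, pixels), "R" (3x3) and "t" (3): a world point X has camera coordinates R X + t. Camera axes: x right, y down, z forward; pixel columns grow to the right and rows downward; lengths in mm; the calibration is good to about 2 mm. A picture is of the moment at which its call begins. There is no depth.
- sign_off(): hands the job in; it is judged then, once.
The state is a dict: "time": time; "qpos": joint angles; "joint_velocities": joint speeds; "tau": joint torques, N m; "tool_pos": TCP position; "tool_rot": TCP orientation; "ft_force": force on the tool from outside, world axes, zero at the start; "torque": the same for the moment, N m; "gripper_width": opening from 0.0 (shut) to 1.0 (fully open); "finger_force": force on a finger pad.
Only numpy, scipy, OpenCV 4.12 (cv2) and the standard library are available. Lean on these libraries where they do the work, as an engineer would, in place of code of your own. Each camera call takes 0.05 s, during which the arm holds its last target. There are 200 camera calls.

## Working session

There is one attempt and no reset: what is moved stays moved. The work goes in short steps, Python scripts to look and compute and a tool call to move; the robot and the scene stay as the last step left them, time stands still between calls to the robot, and variables do not carry over. Pictures are saved under pics/ and viewed, at most 10 in all, crops included, and the job is handed in when it is done.

Besides the shell and the picture viewer there is one more tool, called after "Request:" by a JSON object that holds its "name" and its "arguments", one argument or row to a line. play_rows: Moves the arm, as the interface text tells. Its arguments: {"type":"object","properties":{"commands":{"type":"array","items":{"type":"object","properties":{"travel":{"type":"array","items":{"type":"number"}},"spin":{"type":"number"}}}},"grip":{"type":"number"},"squeeze":{"type":"number"}},"required":["commands"]}

```bash
mkdir -p pics; cat > h.py <<'E'
import numpy as np, cv2
from workcell import get_state, capture, sign_off, pinch_z
from scipy.spatial.transform import Rotation as Ro
def pix2w(c,u,v,z):
    K,R,t=map(np.array,(c["camera_matrix"],c["R"],c["t"]))
    d=R.T@np.linalg.solve(K,[u,v,1.]); o=-R.T@t
    return o+d*(z-o[2])/d[2]
def proj(c,X):
    K,R,t=map(np.array,(c["camera_matrix"],c["R"],c["t"]))
    p=K@(R@np.array(X,float)+t); return p[:2]/p[2]
def save(name,cam,crop=None,s=1):
    c=capture(cam); f=c["frame"][:,:,::-1]
    if crop: x0,y0,x1,y1=crop; f=f[y0:y1,x0:x1]
    cv2.imwrite(f"pics/{name}.png",cv2.resize(f,None,fx=s,fy=s,interpolation=cv2.INTER_CUBIC)); return c
E
python3 - <<'E'
from h import *
for n in ("top","side"):
    c=save(n+"0",n,s=1.42); print(n,(-np.array(c["R"]).T@c["t"]).round(), np.array(c["camera_matrix"]).round(1).tolist())
    np.savez(n,**c)
print(get_state(),pinch_z() if callable(pinch_z) else pinch_z)
E
```

```text
top [ 499.   10. 1372.] [[387.3, 0.0, 274.7], [0.0, 387.3, 208.8], [0.0, 0.0, 1.0]]
side [ -151. -1406.   861.] [[511.1, 0.0, 278.8], [0.0, 511.1, 202.8], [0.0, 0.0, 1.0]]
{'time': 0.1, 'qpos': array([-1.40220505,  0.41179189, -0.01271839,  1.59695848,  0.00562731,
        1.13432058, -0.08217157]), 'joint_velocities': array([-0.00137466, -0.00069081,  0.0015818 , -0.00210608, -0.00187369,
       -0.00281834,  0.00017645]), 'tau': array([ 2.61059700e-03, -5.89103150e+01,  6.43905792e-01, -2.91712117e+01,
       -5.37433976e-02,  1.43746662e-02,  4.61191405e-05]), 'tool_pos': array([146.54154148, 607.04421479, 183.3114258 ]), 'tool_rot': array([ 1.18084430e-01,  9.93003297e-01, -7.20913741e-04, -2.31782833e-05]), 'ft_force': array([ 0.03886531,  0.12596202, -0.19767783]), 'torque': array([-0.02825738,  0.02064178,  0.01855223]), 'finger_force': 0.0, 'gripper_width': 1.0008214962836939} 18.700000000000003
```

View pics/top0.png

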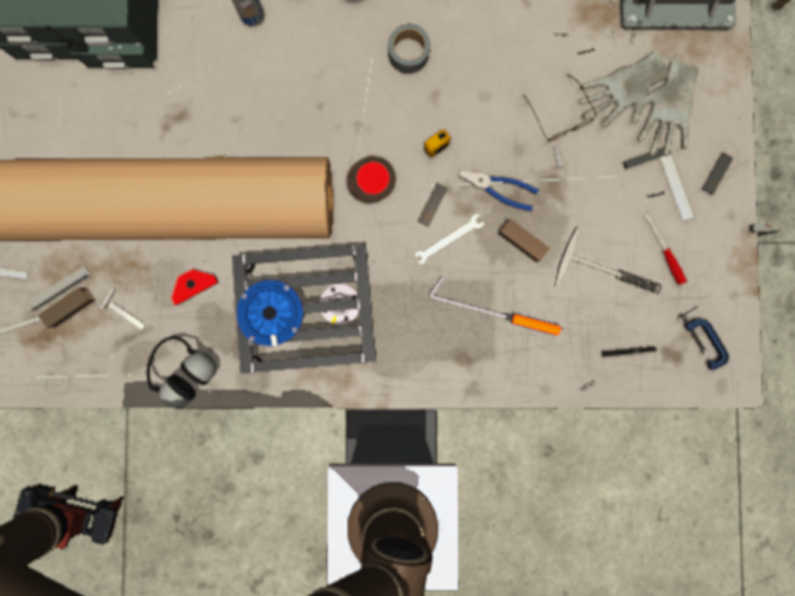

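View pics/side0.png

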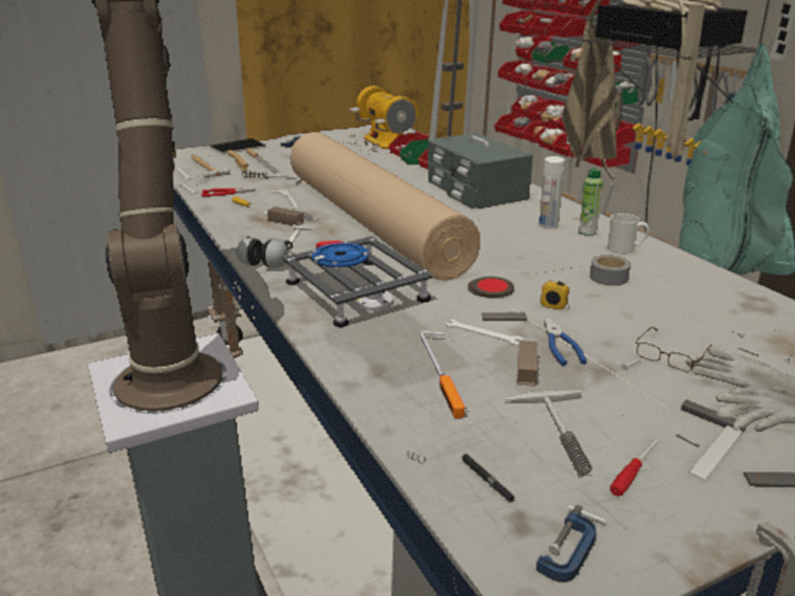

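The top view shows the stand at (305,307), the nest on its left half at (270,312) with the white mark pointing down, and the flange under its right half at (340,303). The hook lies to the right, with its bend at (437,290) and its handle at (537,323). I'll enlarge these for measuring.

```bash
python3 - <<'E'
from h import *
c=np.load("top.npz"); f=c["frame"][165:270,155:415,::-1]
a=cv2.resize(f[:,:115],None,fx=5,fy=5,interpolation=cv2.INTER_CUBIC)
cv2.imwrite("pics/c1.png",a)
b=cv2.resize(f[:,140:],None,fx=5,fy=5,interpolation=cv2.INTER_CUBIC)
cv2.imwrite("pics/c2.png",b)
E
```

```text
(no output)
```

View pics/c1.png

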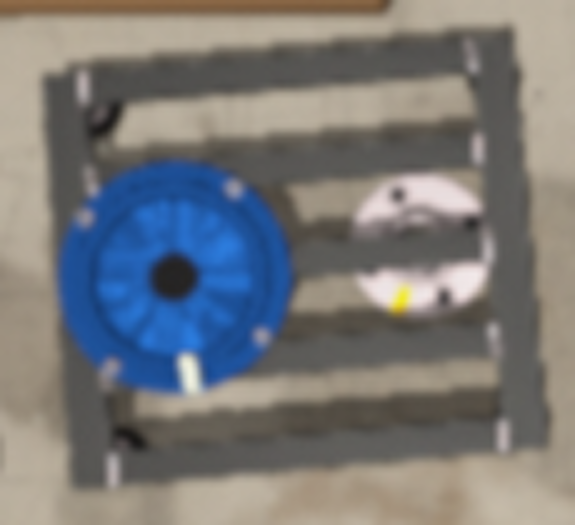

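View pics/c2.png

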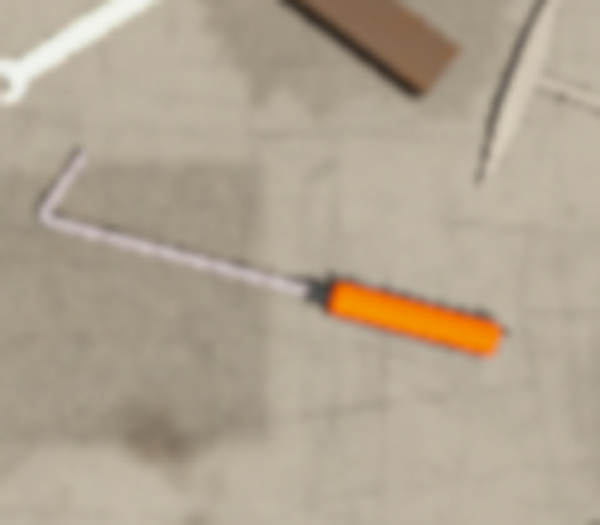

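The first crop shows the stand corners at (45,75), (512,30), (548,445) and (78,488). The nest centre is (175,276) with its witness mark at (190,374). The flange centre is about (422,244) and its yellow mark (401,299). The second crop shows the hook bend at (42,216), the leg tip at (80,152), the shank joining the handle at (310,290), and the handle end at (500,340).

```bash
python3 - <<'E'
from h import *
c=np.load("top.npz")
def w(x,y,ox,z): return pix2w(c,ox+(x+.5)/5-.5,165+(y+.5)/5-.5,z)[:2]
S=[w(*p,155,75) for p in((45,75),(512,30),(548,445),(78,488))]
print("corners",np.round(S,0).tolist(),"edges",[np.linalg.norm(S[i]-S[i-1]).round() for i in range(4)])
sc=np.mean(S,0); xd=(S[0]+S[1]-S[2]-S[3]); yd=(S[0]+S[3]-S[1]-S[2])
th=np.arctan2(xd[1],xd[0]); th2=np.arctan2(-yd[0],yd[1]);print("stand",sc.round(1),th,th2)
n=w(175,276,155,82); m=w(190,374,155,89); d=m-n; print("nest",n.round(1),np.linalg.norm(d),np.arctan2(d[1],d[0]))
f=w(422,244,155,12); y=w(401,299,155,12); d=y-f; print("flange",f.round(1),np.linalg.norm(d),np.arctan2(d[1],d[0]))
b=w(42,216,295,15);e=w(80,152,295,15);a=w(310,290,295,15);k=w(500,340,295,22)
d=b-a; u=d/np.linalg.norm(d);print("hook",b.round(1),e.round(1),a.round(1),k.round(1),"ang",np.arctan2(u[1],u[0]),"leg",np.linalg.norm(e-b),"grip",(b-240*u).round(1),"lens",np.linalg.norm(d),np.linalg.norm(b-k),np.arctan2(*(b-k)[::-1]))
R=np.array([[np.cos(th),np.sin(th)],[-np.sin(th),np.cos(th)]])
for p in(n,f,b): print("in stand",(R@(p-sc)).round(1))
for name,(x,yy) in dict(tube=(523,240),sp1=(420,258),sp2=(478,222),hamtip=(558,285),hamtip2=(574,230),red=(372,180),ear=(165,365)).items(): print(name,pix2w(c,x/1.42,yy/1.42,10)[:2].round())
s=get_state();print(Ro.from_quat(s["tool_rot"]).as_matrix().round(3).tolist())
E
```

```text
corners [[664.0, 380.0], [695.0, 66.0], [416.0, 41.0], [388.0, 354.0]] edges [np.float64(278.0), np.float64(316.0), np.float64(280.0), np.float64(314.0)]
stand [540.7 210. ] 0.0914453210454269 0.09433689450754301
nest [528.7 289.3] 66.00570797765812 -2.956210325921576
flange [552.8 131.2] 41.277733057369915 2.78174046610399
hook [572.5 -93.6] [ 617.6 -120.5] [ 520.6 -281.4] [ 485.8 -412. ] ang 1.3014010263825497 leg 52.50904015400897 grip [ 508.6 -324.9] lens 194.81904080044436 330.02842293584206 1.304893456698372
in stand [-4.7 80. ]
in stand [  4.9 -79.6]
in stand [   4.  -305.3]
tube [ 711. -326.]
sp1 [665. -69.]
sp2 [ 756. -214.]
hamtip [ 598. -412.]
hamtip2 [ 736. -454.]
red [862.  51.]
ear [400. 560.]
[[-0.972, 0.235, -0.0], [0.235, 0.972, -0.001], [-0.0, -0.001, -1.0]]
```

```bash
cat >> h.py <<'E'
def go(*wps):
    """wps: (x,y,z,angle of tool x in world); prints travel cm/spin from the current pose"""
    s=get_state(); M=Ro.from_quat(s["tool_rot"]).as_matrix(); a0=np.arctan2(M[1,0],M[0,0])
    print("now",s["tool_pos"].round(1),"ang",a0.round(3),"t",s["time"],"q7",s["qpos"].round(2)[6],"F",s["ft_force"].round(1),"w",round(s["gripper_width"],3))
    for x,y,z,a in wps:
        d=(a0-a+np.pi)%(2*np.pi)-np.pi
        print("travel",(M.T@(np.array([x,y,z])-s["tool_pos"])/10).round(2),"spin",round(d,3))
E
python3 -c "
from h import *
go((480,200,184,2.0),(508,-325,120,1.303),(508,-325,4,1.303))"
```

```text
now [146.5 607.  183.3] ang 2.905 t 0.1 q7 -0.08 F [ 0.   0.1 -0.2] w 1.001
travel [-4.196e+01 -3.175e+01 -2.000e-02] spin 0.905
travel [-57.   -82.12   6.46] spin 1.602
travel [-56.99 -82.1   18.06] spin 1.602
```

Request:
{"name": "play_rows", "arguments": {
  "commands": [
    {"travel": [-42,-31.7,0],"spin": 0.9},
    {"travel": [-42,-31.7,0],"spin": 0.9},
    {"travel": [-42,-31.7,0],"spin": 0.9},
    {"travel": [-42,-31.7,0],"spin": 0.9},
    {"travel": [-42,-31.7,0],"spin": 0.9},
    {"travel": [-42,-31.7,0],"spin": 0.9},
    {"travel": [-42,-31.7,0],"spin": 0.9},
    {"travel": [-42,-31.7,0],"spin": 0.9},
    {"travel": [-42,-31.7,0],"spin": 0.9},
    {"travel": [-42,-31.7,0],"spin": 0.9}
  ],
  "grip": 1
}}

```text
time: 1.1
tool_pos: [464.7, 219.4, 184.0]
tool_rot: [0.538, 0.843, 0.0, -0.0]
ft_force: [0.6, 0.9, 0.0]
gripper_width: 1.001
finger_force: 0.0
```

```bash
python3 -c "
from h import *
go((508,-325,100,1.303))"
```

```text
now [464.7 219.4 184. ] ang 2.005 t 1.1 q7 0.0 F [0.6 0.9 0. ] w 1.001
travel [-51.21 -18.97   8.39] spin 0.702
```

Request:
{"name": "play_rows", "arguments": {
  "commands": [
    {"travel": [-50,-17,0],"spin": 0.7},
    {"travel": [-50,-17,2],"spin": 0.7},
    {"travel": [-50,-17,2],"spin": 0.7},
    {"travel": [-50,-17,4],"spin": 0.7},
    {"travel": [-50,-17,4],"spin": 0.7},
    {"travel": [-50,-17,6],"spin": 0.7},
    {"travel": [-50,-17,6],"spin": 0.7},
    {"travel": [-50,-17,8],"spin": 0.7},
    {"travel": [-50,-17,8],"spin": 0.7},
    {"travel": [-50,-17,8],"spin": 0.7}
  ]
}}

```text
time: 2.1
tool_pos: [516.1, -270.3, 113.0]
tool_rot: [0.794, 0.607, 0.0, -0.0]
ft_force: [0.6, 0.5, 1.4]
gripper_width: 1.003
finger_force: 0.0
```

Request:
{"name": "play_rows", "arguments": {
  "commands": [
    {"travel": [0,0,0],"spin": 0},
    {"travel": [0,0,0],"spin": 0},
    {"travel": [0,0,0],"spin": 0},
    {"travel": [0,0,0],"spin": 0}
  ]
}}

```text
time: 2.5
tool_pos: [516.8, -266.8, 114.1]
tool_rot: [0.794, 0.608, 0.001, -0.0]
ft_force: [-0.3, 0.9, -0.4]
gripper_width: 1.001
finger_force: 0.0
```

```bash
python3 -c "
from h import *
go((508.6,-325,4,1.303))"
```

```text
now [ 516.8 -266.8  114.1] ang 1.308 t 2.5 q7 0.45 F [-0.3  0.9 -0.4] w 1.001
travel [-5.85  0.72 11.01] spin 0.005
```

Request:
{"name": "play_rows", "arguments": {
  "commands": [
    {"travel": [-3,0.4,2],"spin": 0},
    {"travel": [-5.85,0.7,4],"spin": 0},
    {"travel": [-5.85,0.7,6],"spin": 0},
    {"travel": [-5.85,0.7,8],"spin": 0},
    {"travel": [-5.85,0.7,9.5],"spin": 0},
    {"travel": [-5.85,0.7,10.5],"spin": 0},
    {"travel": [-5.85,0.7,11],"spin": 0},
    {"travel": [-5.85,0.7,11],"spin": 0},
    {"travel": [-5.85,0.7,11],"spin": 0}
  ]
}}

```text
time: 3.4
tool_pos: [508.1, -327.2, 4.5]
tool_rot: [0.795, 0.607, 0.0, 0.0]
ft_force: [0.1, 0.2, -0.2]
gripper_width: 1.0
finger_force: 0.0
```

Request:
{"name": "play_rows", "arguments": {
  "commands": [
    {"travel": [0,0,0]},
    {"travel": [0,0,0]},
    {"travel": [0,0,0]},
    {"travel": [0,0,0]},
    {"travel": [0,0,0]},
    {"travel": [0,0,0]},
    {"travel": [0,0,0]},
    {"travel": [0,0,0]}
  ],
  "grip": 0,
  "squeeze": 45
}}

```text
invalid input
```

```bash
python3 -c "
from h import *
go()"
```

```text
now [ 508.1 -327.2    4.5] ang 1.305 t 3.4 q7 0.63 F [ 0.1  0.2 -0.2] w 1.0
```

Request:
{"name": "play_rows", "arguments": {
  "commands": [
    {"travel": [0,0,0],"spin": 0},
    {"travel": [0,0,0],"spin": 0},
    {"travel": [0,0,0],"spin": 0},
    {"travel": [0,0,0],"spin": 0},
    {"travel": [0,0,0],"spin": 0},
    {"travel": [0,0,0],"spin": 0},
    {"travel": [0,0,0],"spin": 0},
    {"travel": [0,0,0],"spin": 0}
  ],
  "grip": 0,
  "squeeze": 45
}}

```text
time: 4.2
tool_pos: [507.5, -327.0, 3.9]
tool_rot: [0.795, 0.607, -0.0, -0.0]
ft_force: [0.4, 0.0, -0.6]
gripper_width: 0.311
finger_force: 0.0
```

```bash
cat >> h.py <<'E'
TH=0.093; C=np.array([540.7,210.])
def st(x,y): return C+np.array([x*np.cos(TH)-y*np.sin(TH),x*np.sin(TH)+y*np.cos(TH)])
def grip(bx,by): return st(bx,by-242)
E
python3 -c "
from h import *
g=[grip(*b) for b in((-75,-300),(-75,-15),(-30,-15),(-30,-190))]
go((507.5,-327,19,1.305),*[(*p,19,1.664) for p in g])"
```

```text
now [ 507.5 -327.     3.9] ang 1.305 t 4.2 q7 0.63 F [ 0.4  0.  -0.6] w 0.311
travel [ 0.   -0.   -1.51] spin -0.0
travel [-0.69  1.11 -1.51] spin -0.359
travel [25.99 -8.91 -1.51] spin -0.359
travel [27.57 -4.69 -1.51] spin -0.359
travel [11.19  1.45 -1.51] spin -0.359
```

Request:
{"name": "play_rows", "arguments": {
  "commands": [
    {"travel": [0,0,0],"spin": 0},
    {"travel": [0,0,0],"spin": 0},
    {"travel": [0,0,-0.8],"spin": 0},
    {"travel": [0,0,-1.5],"spin": 0},
    {"travel": [-0.2,0.3,-1.5],"spin": -0.1},
    {"travel": [-0.4,0.7,-1.5],"spin": -0.2},
    {"travel": [-0.7,1.1,-1.5],"spin": -0.3},
    {"travel": [-0.7,1.1,-1.5],"spin": -0.36},
    {"travel": [-0.7,1.1,-1.5],"spin": -0.36},
    {"travel": [-0.7,1.1,-1.5],"spin": -0.36}
  ]
}}

```text
time: 5.2
tool_pos: [516.5, -336.8, 19.4]
tool_rot: [0.674, 0.739, 0.0, 0.0]
ft_force: [-0.6, -0.8, 0.2]
gripper_width: 0.007
finger_force: 0.0
```

```bash
python3 -c "
from h import *
g=[grip(*b) for b in((-75,-300),(-75,-15),(-30,-15),(-30,-190))]
go(*[(*p,19,1.664) for p in g])
c=save('hk','top',(200,160,400,270),4)"
```

```text
now [ 516.5 -336.8   19.4] ang 1.663 t 5.2 q7 0.92 F [-0.6 -0.8  0.2] w 0.007
travel [ 0.02 -0.01  0.04] spin -0.001
travel [28.52 -0.04  0.04] spin -0.001
travel [28.53  4.46  0.04] spin -0.001
travel [11.03  4.48  0.04] spin -0.001
```

View pics/hk.png

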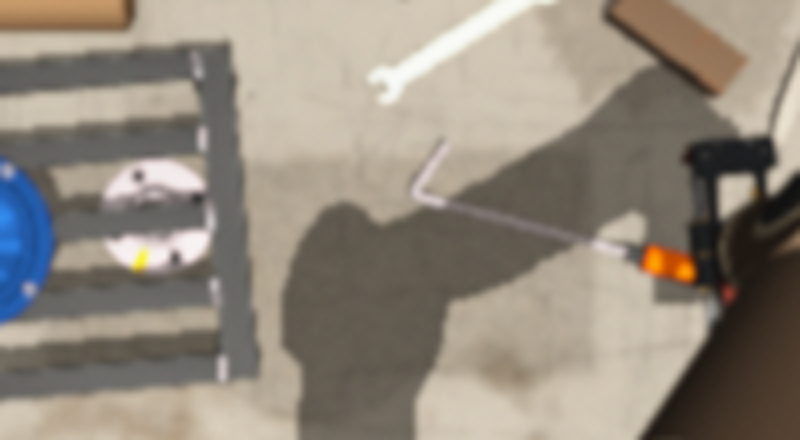

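The top crop shows the hook still lying in its old place, with its bend at (415,192). The fingers shut without holding the handle. I'll look from the side.

```bash
python3 -c "
from h import *
c=save('hs','side',(240,200,400,320),5); s=get_state(); print(s['gripper_width'],s['finger_force'],s['time'])
for X in (s['tool_pos'],[508.6,-325,15],[572.5,-93.6,15],[508.6,-325,30],s['tool_pos']+[0,0,60]): print(((proj(c,X)-[240,200])*5).round(), proj(capture('top'),X).round(1))"
```

```text
0.0045190705461123 0.0 5.3
[400. 366.] [372.7 223.8]
[378. 365.] [369.1 226. ]
[284. 169.] [303.  207.8]
[378. 344.] [370.1 226. ]
[402. 279.] [377.3 223.6]
```

View pics/hs.png

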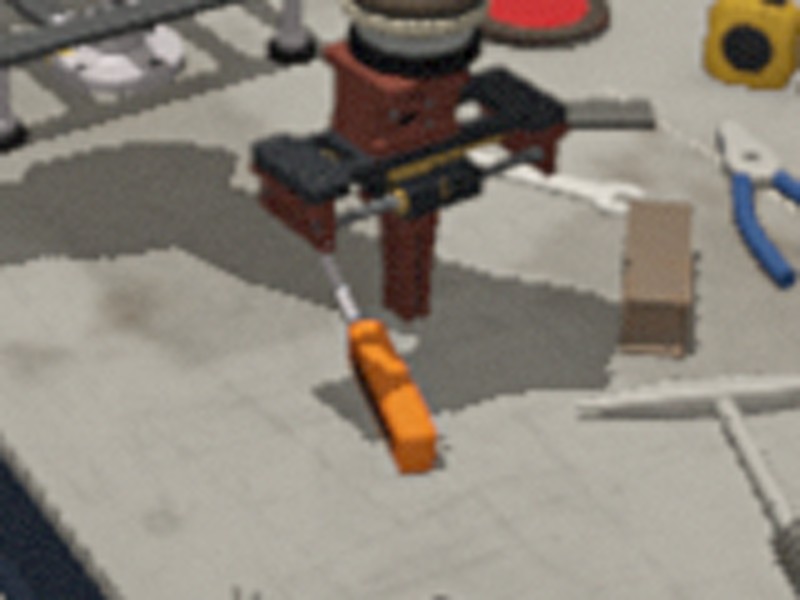

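The side crop shows the shut finger tips at about (408,316), while the reported TCP projects to (400,366). The tips are therefore about 30 mm higher than reported, so they closed above the handle. I'll go back over the handle, open, and lower in small steps while watching the force.

```bash
python3 -c "
from h import *
go((508.6,-325,10,1.303))"
```

```text
now [ 516.3 -336.6   18.9] ang 1.665 t 5.55 q7 0.92 F [0.7 1.3 0.7] w 0.003
travel [ 1.22 -0.66  0.89] spin 0.362
```

Request:
{"name": "play_rows", "arguments": {
  "commands": [
    {"travel": [0,0,0],"spin": 0.1},
    {"travel": [0.6,-0.3,0],"spin": 0.2},
    {"travel": [1.2,-0.7,0],"spin": 0.36},
    {"travel": [1.2,-0.7,0],"spin": 0.36},
    {"travel": [1.2,-0.7,0.4],"spin": 0.36},
    {"travel": [1.2,-0.7,0.8],"spin": 0.36},
    {"travel": [1.2,-0.7,0.8],"spin": 0.36},
    {"travel": [1.2,-0.7,0.8],"spin": 0.36},
    {"travel": [1.2,-0.7,0.8],"spin": 0.36}
  ],
  "grip": 1
}}

```text
time: 6.45
tool_pos: [508.2, -325.7, 10.9]
tool_rot: [0.795, 0.607, 0.0, 0.0]
ft_force: [-0.9, -0.4, -0.1]
gripper_width: 0.786
finger_force: 0.0
```

```bash
python3 -c "
from h import *
go((508.6,-325,-2,1.303),(508.6,-325,-29,1.303))
c=save('hs2','side',(240,200,400,320),5); s=get_state()
for z in (0,30,60): print(z,((proj(c,s['tool_pos']+[0,0,z])-[240,200])*5).round())"
```

```text
now [ 508.2 -325.7   10.9] ang 1.305 t 6.45 q7 0.63 F [-0.9 -0.4 -0.1] w 0.786
travel [0.07 0.02 1.29] spin 0.002
travel [0.07 0.02 3.99] spin 0.002
0 [378. 372.]
30 [379. 329.]
60 [380. 285.]
```

View pics/hs2.png

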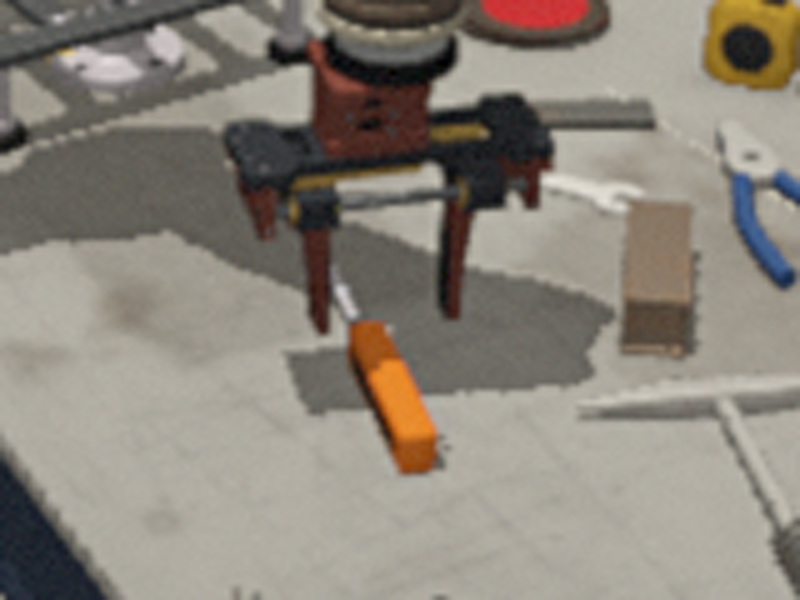

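The tips show at (320,330) and (452,318), so their middle is (386,324) against the expected (378,372). That again puts them about 33 mm high. I'll lower step by step, checking force.

Request:
{"name": "play_rows", "arguments": {
  "commands": [
    {"travel": [0,0,0.4],"spin": 0},
    {"travel": [0,0,0.8],"spin": 0},
    {"travel": [0,0,0.8],"spin": 0}
  ]
}}

```text
time: 6.8
tool_pos: [507.8, -325.0, 2.1]
tool_rot: [0.795, 0.607, -0.0, -0.001]
ft_force: [0.4, 0.4, -0.2]
gripper_width: 1.001
finger_force: 0.0
```

Request:
{"name": "play_rows", "arguments": {
  "commands": [
    {"travel": [0,0,0.3],"spin": 0},
    {"travel": [0,0,0.3],"spin": 0}
  ]
}}

```text
time: 7.0
tool_pos: [508.0, -325.2, -0.5]
tool_rot: [0.795, 0.607, -0.0, -0.0]
ft_force: [-0.2, -0.1, 0.6]
gripper_width: 1.005
finger_force: 0.0
```

Request:
{"name": "play_rows", "arguments": {
  "commands": [
    {"travel": [0,0,0.3],"spin": 0},
    {"travel": [0,0,0.3],"spin": 0}
  ]
}}

```text
time: 7.2
tool_pos: [508.1, -325.2, -3.5]
tool_rot: [0.795, 0.607, -0.0, -0.0]
ft_force: [-0.6, -0.3, 0.7]
gripper_width: 1.002
finger_force: 0.0
```

Request:
{"name": "play_rows", "arguments": {
  "commands": [
    {"travel": [0,0,0.5],"spin": 0},
    {"travel": [0,0,1],"spin": 0},
    {"travel": [0,0,1],"spin": 0}
  ]
}}

```text
time: 7.5
tool_pos: [507.7, -325.0, -14.0]
tool_rot: [0.795, 0.607, -0.0, -0.001]
ft_force: [0.2, 0.2, -0.2]
gripper_width: 1.003
finger_force: 0.0
```

Request:
{"name": "play_rows", "arguments": {
  "commands": [
    {"travel": [0,0,0.4],"spin": 0},
    {"travel": [0,0,0.4],"spin": 0}
  ]
}}

```text
time: 7.7
tool_pos: [508.0, -325.2, -17.6]
tool_rot: [0.795, 0.607, -0.0, -0.0]
ft_force: [1.2, -0.3, 0.1]
gripper_width: 1.003
finger_force: 0.0
```

Request:
{"name": "play_rows", "arguments": {
  "commands": [
    {"travel": [0,0,0.4],"spin": 0},
    {"travel": [0,0,0.4],"spin": 0}
  ]
}}

```text
time: 7.9
tool_pos: [508.1, -325.2, -21.6]
tool_rot: [0.795, 0.607, -0.0, -0.0]
ft_force: [0.4, -0.5, -0.3]
gripper_width: 1.002
finger_force: 0.0
```

```bash
python3 -c "
from h import *
go()
c=save('hs3','side',(270,210,370,310),6); s=get_state()
for z in (0,30,60): print(z,((proj(c,s['tool_pos']+[0,0,z])-[270,210])*6).round())"
```

```text
now [ 508.1 -325.2  -21.6] ang 1.305 t 7.9 q7 0.65 F [ 0.4 -0.5 -0.3] w 1.002
0 [271. 441.]
30 [273. 390.]
60 [274. 338.]
```

View pics/hs3.png

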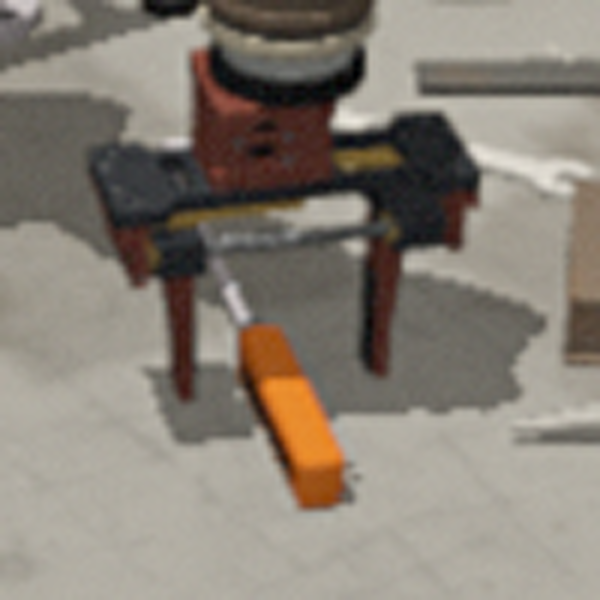

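The tips now straddle the handle at (183,400) and (377,375), about 10 mm above the table, so reported z reads about 31 mm low. I'll lower 5 mm more and close.

Request:
{"name": "play_rows", "arguments": {
  "commands": [
    {"travel": [0,0,0.3],"spin": 0},
    {"travel": [0,0,0.5],"spin": 0},
    {"travel": [0,0,0.5],"spin": 0}
  ]
}}

```text
time: 8.25
tool_pos: [508.1, -325.2, -26.5]
tool_rot: [0.795, 0.607, -0.0, -0.0]
ft_force: [0.4, -0.8, 0.7]
gripper_width: 0.997
finger_force: 0.0
```

Request:
{"name": "play_rows", "arguments": {
  "commands": [
    {"travel": [0,0,0],"spin": 0},
    {"travel": [0,0,0],"spin": 0},
    {"travel": [0,0,0],"spin": 0},
    {"travel": [0,0,0],"spin": 0},
    {"travel": [0,0,0],"spin": 0},
    {"travel": [0,0,0],"spin": 0},
    {"travel": [0,0,0],"spin": 0},
    {"travel": [0,0,0],"spin": 0},
    {"travel": [0,0,0],"spin": 0},
    {"travel": [0,0,0],"spin": 0}
  ],
  "grip": 0,
  "squeeze": 45
}}

```text
time: 9.25
tool_pos: [507.7, -325.2, -26.2]
tool_rot: [0.795, 0.607, -0.0, -0.0]
ft_force: [-2.1, 0.5, 1.9]
gripper_width: 0.273
finger_force: 45.0
```

```bash
python3 -c "
from h import *
g=[grip(*b) for b in((-75,-300),(-75,-15),(-30,-15),(-30,-190))]
go((508,-325,-11,1.305),*[(*p,-11,1.664) for p in g])"
```

```text
now [ 507.7 -325.2  -26.2] ang 1.305 t 9.25 q7 0.65 F [-2.1  0.5  1.9] w 0.273
travel [ 0.03  0.03 -1.52] spin -0.0
travel [-0.88  1.14 -1.52] spin -0.359
travel [25.81 -8.88 -1.5 ] spin -0.359
travel [27.39 -4.67 -1.5 ] spin -0.359
travel [11.    1.48 -1.51] spin -0.359
```

Now gripped (24 mm, 45 N). Next I lift 15 mm and turn to the stand's y direction.

Request:
{"name": "play_rows", "arguments": {
  "commands": [
    {"travel": [0,0,-0.5],"spin": 0},
    {"travel": [0,0,-1],"spin": 0},
    {"travel": [0,0,-1.5],"spin": 0},
    {"travel": [-0.2,0.3,-1.5],"spin": -0.1},
    {"travel": [-0.5,0.7,-1.5],"spin": -0.2},
    {"travel": [-0.9,1.1,-1.5],"spin": -0.3},
    {"travel": [-0.9,1.1,-1.5],"spin": -0.36},
    {"travel": [-0.9,1.1,-1.5],"spin": -0.36},
    {"travel": [-0.9,1.1,-1.5],"spin": -0.36}
  ]
}}

```text
time: 10.15
tool_pos: [516.5, -337.0, -10.9]
tool_rot: [0.674, 0.739, 0.0, 0.0]
ft_force: [-0.1, 0.3, -3.0]
gripper_width: 0.266
finger_force: 45.0
```

```bash
python3 -c "
from h import *
g=[grip(*b) for b in((-75,-300),(-75,-15),(-30,-15),(-30,-190))]
go(*[(*p,-11,1.664) for p in g])
c=save('hk2','top',(200,160,400,270),4)
print((proj(c,[*st(-75,-300),30])-[200,160])*4)"
```

```text
now [ 516.5 -337.   -10.9] ang 1.663 t 10.15 q7 0.93 F [-0.1  0.3 -3. ] w 0.266
travel [ 0.04 -0.01  0.01] spin -0.001
travel [ 2.854e+01 -4.000e-02  1.000e-02] spin -0.001
travel [2.854e+01 4.460e+00 1.000e-02] spin -0.001
travel [1.104e+01 4.480e+00 1.000e-02] spin -0.001
[416.04956662 280.95928517]
```

View pics/hk2.png

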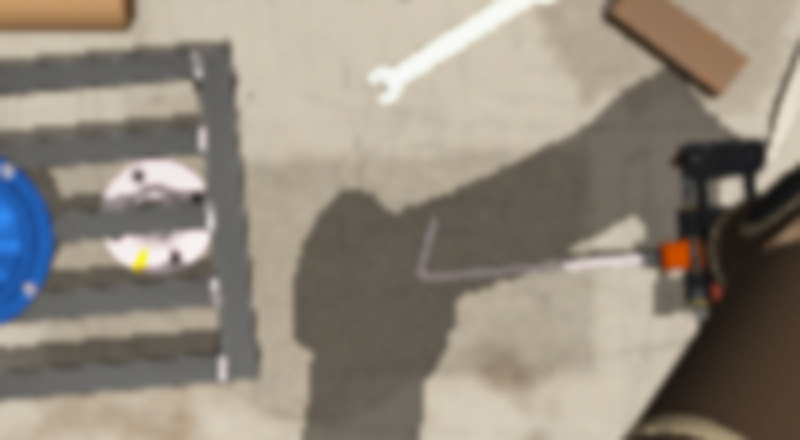

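The hook is held level, with its bend at (418,277) against the predicted (416,281), so about 3 mm towards +x. The lift went as planned. I'll insert it beside the neck.

Request:
{"name": "play_rows", "arguments": {
  "commands": [
    {"travel": [3,-0.8,0],"spin": 0},
    {"travel": [6.5,-0.8,0],"spin": 0},
    {"travel": [10,-0.8,0],"spin": 0},
    {"travel": [13.5,-0.8,0],"spin": 0},
    {"travel": [17,-0.8,0],"spin": 0},
    {"travel": [20.5,-0.8,0],"spin": 0},
    {"travel": [24,-0.8,0],"spin": 0},
    {"travel": [27,-0.8,0],"spin": 0},
    {"travel": [28.5,-0.8,0],"spin": 0},
    {"travel": [28.5,-0.8,0],"spin": 0}
  ]
}}

```text
time: 11.2
tool_pos: [481.7, -51.1, -11.1]
tool_rot: [0.672, 0.741, 0.0, -0.0]
ft_force: [0.0, 0.3, -2.8]
gripper_width: 0.271
finger_force: 45.0
```

```bash
python3 -c "
from h import *
g=[grip(*b) for b in((-33,-15),(-33,-60),(-33,-195))]
go(*[(*p,-11,1.664) for p in g])"
```

```text
now [481.7 -51.1 -11.1] ang 1.668 t 11.2 q7 0.48 F [ 0.   0.3 -2.8] w 0.271
travel [-0.27  5.   -0.01] spin 0.004
travel [-4.77  4.98 -0.01] spin 0.004
travel [-18.27   4.93  -0.03] spin 0.004
```

Request:
{"name": "play_rows", "arguments": {
  "commands": [
    {"travel": [0,1.5,0],"spin": 0},
    {"travel": [0,3.5,0],"spin": 0},
    {"travel": [-0.3,4.9,0],"spin": 0},
    {"travel": [-0.6,4.9,0],"spin": 0},
    {"travel": [-1.3,4.9,0],"spin": 0},
    {"travel": [-2,4.9,0],"spin": 0},
    {"travel": [-2.7,4.9,0],"spin": 0},
    {"travel": [-3.4,4.9,0],"spin": 0},
    {"travel": [-4.1,4.9,0],"spin": 0},
    {"travel": [-4.8,4.9,0],"spin": 0}
  ]
}}

```text
time: 12.2
tool_pos: [534.9, -97.3, -11.1]
tool_rot: [0.673, 0.74, 0.0, -0.0]
ft_force: [0.6, 4.5, -3.4]
gripper_width: 0.272
finger_force: 45.0
```

Request:
{"name": "play_rows", "arguments": {
  "commands": [
    {"travel": [-1,0,0],"spin": 0},
    {"travel": [-2.5,0,0],"spin": 0},
    {"travel": [-4,0,0],"spin": 0},
    {"travel": [-5.5,0,0],"spin": 0},
    {"travel": [-7,0,0],"spin": 0},
    {"travel": [-8.5,0,0],"spin": 0},
    {"travel": [-10,0,0],"spin": 0},
    {"travel": [-11.5,0,0],"spin": 0},
    {"travel": [-12.8,0,0],"spin": 0},
    {"travel": [-13.8,0,0],"spin": 0}
  ]
}}

```text
time: 13.2
tool_pos: [547.8, -236.0, -11.2]
tool_rot: [0.673, 0.739, -0.0, -0.0]
ft_force: [0.3, 4.4, -2.8]
gripper_width: 0.269
finger_force: 45.0
```

```bash
python3 -c "
from h import *
go()
c=capture('top'); np.savez('top2',**c)
h=cv2.cvtColor(c['frame'],cv2.COLOR_RGB2HSV)
m=cv2.inRange(h,(24,130,130),(36,255,255)); n,l,s,ce=cv2.connectedComponentsWithStats(m)
for i in range(1,n):
  if s[i,4]>3: 
    p=pix2w(c,*ce[i],12)[:2]; print(s[i,4],ce[i].round(1),p.round(1))
"
```

```text
now [ 547.8 -236.   -11.2] ang 1.664 t 13.2 q7 0.77 F [ 0.3  4.4 -2.8] w 0.269
```

```bash
cat >> h.py <<'E'
def flange(c,guess,r=45,z=12):
    u,v=proj(c,[*guess,z]).astype(int); f=c["frame"][v-r:v+r,u-r:u+r]
    h=cv2.cvtColor(np.ascontiguousarray(f),cv2.COLOR_RGB2HSV)
    m=((h[...,1]<35)&(h[...,2]>150)).astype(np.uint8); yl=((h[...,0]>20)&(h[...,0]<35)&(h[...,1]>110)&(h[...,2]>140)).astype(np.uint8)
    for k,(q,lim) in dict(disc=(m,60),yel=(yl,2)).items():
        n,l,s,ce=cv2.connectedComponentsWithStats(q)
        for i in range(1,n):
            if s[i,4]>=lim: print(k,s[i],(ce[i]+[u-r,v-r]).round(1),pix2w(c,*(ce[i]+[u-r,v-r]),z)[:2].round(1))
    return f
E
python3 -c "
from h import *
np.set_printoptions(linewidth=200)
c=np.load('top.npz');flange(c,(552,131),30)
c=np.load('top2.npz');f=flange(c,(565,-25),45)
print(f[::5,::5].max(2)); print((f[::5,::5].max(2).astype(int)-f[::5,::5].min(2)))"
```

```text
disc [ 17  17  25  10 169] [238.  204.3] [584.8 134.9]
disc [ 17  30  28  14 163] [240.7 221. ] [526.2 125.3]
yel [24 40  4  5 14] [234.6 225.1] [511.6 146.3]
disc [ 53   0  37  23 310] [306.6 173.9] [ 692.6 -107.1]
disc [ 32  34  26  16 247] [282.3 204.6] [583.9 -21.1]
[[196 201 203 205 204 201 201 204 204 203 205 205 206 207 206 202 234 249]
 [197 193 189 190 199 203 201 200 200 204 204 205 204 203 212 248 237 204]
 [ 93  94 137  95 175 203 203 200 201 202 202 203 202 237 247 208 203 205]
 [101 114 115  94 106 202 202 202 202 203 199 236 249 227 201 203 201 166]
 [177 186 172  96 126 192 202 204 196 201 201 199 235 199 198 201 190 111]
 [140 121 106  98 112 200 200 203 203 201 196 197 193 194 188 163 109 110]
 [ 96  94 101 100 101 199 198 200 201 200 194 198 195 200 127 110 108 109]
 [121 148 153 101 105 189 192 185 185 220 213 184 175 102 100  96  93  93]
 [164 165 161 102 105 172 166 205 227 230 234 233  96  94  98  96  95  94]
 [ 94  87  90 105 104 163  98 193 213 154 157 145 114  92  91  92  94  93]
 [100  98 100 167 103  97  95 148 137  92 108 122 119  92  91  94  93 105]
 [15
[... 1172 characters left out ...]
 18  16  18  17  18  17]
 [ 17  16  17   6   5  31  17  15  16  19  12  11  13  16  17  17  17  17]
 [  4   3   4   6   5  19  18  11  12  16  13  10  13  17  17  17  16  17]
 [ 25  29  31  11   4  17  17 100  26  11  11  12  13  14  15  15  28  29]
 [ 29  29  25  10   3  17  17  17  12   5  12  15  16  18  20  31  29  31]
 [ 16  14  11   9   2  17  17  16  18  17  18  19  22  31  31  31  31  31]
 [  4   4   4   8   2  12  17  17  17  17  16  18  28  32  30  30  30  31]
 [ 30  29  30  30   2   9  18  18  18  18  17  18  30  31  29  31  29  29]
 [ 18  21  18  16   3   7  16  18  18  18  17  18  30  30  30  29  32  31]
 [ 11   8   6   6   2   2  16  17  18  18  18  19  30  30  29  32  31  33]]
```

```bash
python3 -c "
from h import *
go((547.8,-236,29,1.664),(508,-330,29,1.664),(508,-330,-26,1.664))"
```

```text
now [ 547.7 -237.9  -11. ] ang 1.663 t 13.25 q7 0.77 F [-0.7  0.4 -3.1] w 0.27
travel [ 0.19  0.02 -4.  ] spin -0.001
travel [-8.81 -4.8  -3.98] spin -0.001
travel [-8.8  -4.8   1.52] spin -0.001
```

Request:
{"name": "play_rows", "arguments": {
  "commands": [
    {"travel": [0.4,0,0],"spin": 0},
    {"travel": [0.4,0,-1.5],"spin": 0},
    {"travel": [0.4,0,-3],"spin": 0},
    {"travel": [0.4,0,-4],"spin": 0},
    {"travel": [-0.5,0,-4],"spin": 0},
    {"travel": [-3,-1.5,-4],"spin": 0},
    {"travel": [-6,-3.5,-4],"spin": 0},
    {"travel": [-8.8,-4.8,-4],"spin": 0},
    {"travel": [-8.8,-4.8,-2],"spin": 0},
    {"travel": [-8.8,-4.8,0],"spin": 0}
  ]
}}

```text
time: 14.25
tool_pos: [508.2, -329.2, -10.8]
tool_rot: [0.674, 0.739, -0.0, 0.001]
ft_force: [0.3, 0.7, -2.9]
gripper_width: 0.267
finger_force: 45.0
```

```bash
python3 -c "
from h import *
go((508,-330,-26,1.664))"
```

```text
now [ 508.2 -329.2  -10.8] ang 1.662 t 14.25 q7 0.94 F [ 0.3  0.7 -2.9] w 0.267
travel [-0.08 -0.03  1.52] spin -0.002
```

Request:
{"name": "play_rows", "arguments": {
  "commands": [
    {"travel": [0,0,0.5],"spin": 0},
    {"travel": [0,0,1],"spin": 0},
    {"travel": [0,0,1.3],"spin": 0},
    {"travel": [0,0,1.5],"spin": 0},
    {"travel": [0,0,1.5],"spin": 0}
  ]
}}

```text
time: 14.75
tool_pos: [508.8, -326.6, -25.8]
tool_rot: [0.673, 0.74, 0.0, 0.0]
ft_force: [0.1, 0.0, -2.3]
gripper_width: 0.263
finger_force: 45.0
```

Request:
{"name": "play_rows", "arguments": {
  "commands": [
    {"travel": [0,0,0],"spin": 0},
    {"travel": [0,0,0],"spin": 0},
    {"travel": [0,0,0],"spin": 0},
    {"travel": [0,0,0],"spin": 0},
    {"travel": [0,0,0],"spin": 0},
    {"travel": [0,0,0],"spin": 0},
    {"travel": [0,0,0],"spin": 0},
    {"travel": [0,0,0],"spin": 0}
  ],
  "grip": 1
}}

```text
time: 15.55
tool_pos: [508.4, -326.7, -26.1]
tool_rot: [0.673, 0.74, 0.0, -0.0]
ft_force: [0.5, 0.2, 0.3]
gripper_width: 0.956
finger_force: 0.0
```

Request:
{"name": "play_rows", "arguments": {
  "commands": [
    {"travel": [0,0,-2],"spin": 0},
    {"travel": [0,0,-5],"spin": 0},
    {"travel": [0,0,-9],"spin": 0},
    {"travel": [0,0,-12],"spin": 0},
    {"travel": [-4,0,-12],"spin": 0},
    {"travel": [-8,0,-12],"spin": 0},
    {"travel": [-8,0,-12],"spin": 0}
  ]
}}

```text
time: 16.25
tool_pos: [514.5, -412.3, 94.6]
tool_rot: [0.675, 0.738, -0.002, 0.002]
ft_force: [-0.1, 0.4, -0.4]
gripper_width: 1.001
finger_force: 0.0
```

```bash
python3 -c "
from h import *
go()
c=save('fl','top',(205,165,345,270),5.5); np.savez('top3',**c)
flange(c,(565,-25),40)"
```

```text
now [ 514.5 -412.3   94.6] ang 1.66 t 16.25 q7 0.97 F [-0.1  0.4 -0.4] w 1.001
disc [ 17   0  63  25 592] [289.8 177.5] [679.7 -47.5]
disc [ 27  29  30  29 505] [283.8 209.8] [565.6 -26.1]
yel [30 49  5  4 10] [274.7 219.5] [531.4   5.8]
```

View pics/fl.png

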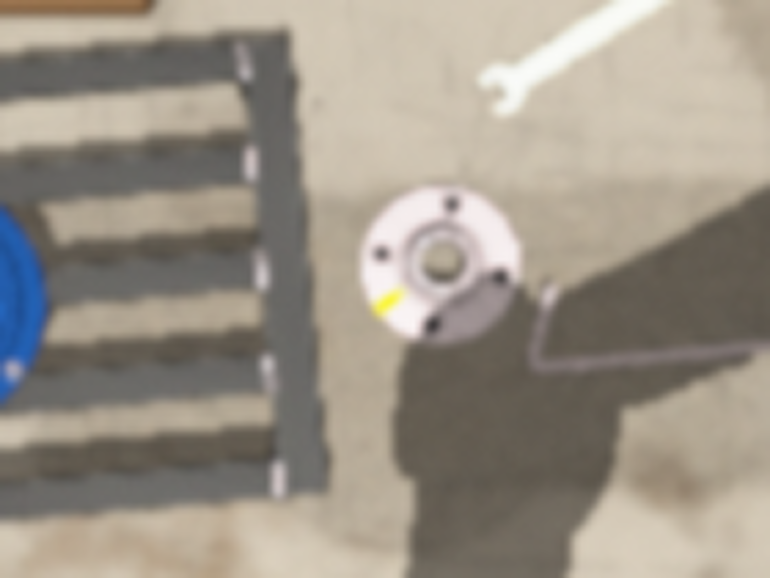

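The flange lies clear, with its disc centre at (440.5,264.5), neck centre (442,261) and yellow mark (389,303). The hook is flat, with its bend at (537,365). Next I grip the neck twice at right angles to centre it on the tool, then re-measure.

```bash
python3 -c "
from h import *
c=np.load('top3.npz')
w=lambda x,y,z:pix2w(c,205+(x+.5)/5.5-.5,165+(y+.5)/5.5-.5,z)[:2]
f=w(440.5,264.5,12); n=w(442,261,42); m=w(389,303,12); d=m-f
print(f,n,np.linalg.norm(d),np.arctan2(d[1],d[0]))
print('bend',w(537,365,15))
c=np.load('top.npz');h=cv2.cvtColor(c['frame'],cv2.COLOR_RGB2HSV)[:, :280]
b=cv2.inRange(h,(100,120,60),(118,255,255)); b[:165]=0
cs=max(cv2.findContours(b,cv2.RETR_EXTERNAL,cv2.CHAIN_APPROX_NONE)[0],key=cv2.contourArea)
(e,ax,_)=cv2.fitEllipse(cv2.convexHull(cs)); print(e,ax,pix2w(c,*e,82)[:2])
go((*f,120,1.66),(*f,-13,1.66))"
```

```text
[555.42193197 -29.32094375] [556.37930502 -29.38316579] 41.106902357343124 2.213101378228837
bend [491.32076747 -90.59572494]
(189.40484619140625, 219.81248474121094) (45.61362075805664, 46.71760177612305) [528.6125822  289.96784175]
now [ 514.7 -409.3   93.9] ang 1.661 t 16.3 q7 0.97 F [ 0.1  0.6 -0.6] w 0.998
travel [37.48  7.47 -2.68] spin 0.001
travel [37.5   7.48 10.62] spin 0.001
```

Request:
{"name": "play_rows", "arguments": {
  "commands": [
    {"travel": [4,0.8,-2.5],"spin": 0},
    {"travel": [8,1.6,-2.5],"spin": 0},
    {"travel": [13,2.6,-2.5],"spin": 0},
    {"travel": [18,3.6,-2.5],"spin": 0},
    {"travel": [23,4.6,-2.5],"spin": 0},
    {"travel": [28,5.6,-2.5],"spin": 0},
    {"travel": [32.5,6.5,-2.5],"spin": 0},
    {"travel": [36,7.2,-2.5],"spin": 0},
    {"travel": [37.5,7.5,-2.5],"spin": 0},
    {"travel": [37.5,7.5,-1],"spin": 0}
  ]
}}

```text
time: 17.3
tool_pos: [556.6, -22.3, 104.9]
tool_rot: [0.671, 0.741, 0.001, 0.0]
ft_force: [0.2, -1.0, -0.7]
gripper_width: 1.003
finger_force: 0.0
```

```bash
python3 -c "
from h import *
go((555.9,-29.3,-13,1.66))"
```

```text
now [556.6 -22.3 104.9] ang 1.67 t 17.3 q7 0.29 F [ 0.2 -1.  -0.7] w 1.003
travel [-0.7  -0.17 11.79] spin 0.01
```

Request:
{"name": "play_rows", "arguments": {
  "commands": [
    {"travel": [0,0,2],"spin": 0},
    {"travel": [0,0,4],"spin": 0},
    {"travel": [0,0,5.5],"spin": 0},
    {"travel": [0,0,5.5],"spin": 0}
  ]
}}

```text
time: 17.7
tool_pos: [553.4, -26.5, 47.1]
tool_rot: [0.673, 0.739, -0.002, -0.001]
ft_force: [-0.2, -0.2, -0.3]
gripper_width: 1.005
finger_force: 0.0
```

```bash
python3 -c "
from h import *
go((555.9,-29.3,-13,1.66))"
```

```text
now [553.4 -26.5  47.1] ang 1.664 t 17.7 q7 0.33 F [-0.2 -0.2 -0.3] w 1.005
travel [-0.3   0.24  6.01] spin 0.004
```

Request:
{"name": "play_rows", "arguments": {
  "commands": [
    {"travel": [-0.3,0.2,2],"spin": 0},
    {"travel": [-0.3,0.2,4],"spin": 0},
    {"travel": [-0.3,0.2,5],"spin": 0},
    {"travel": [-0.3,0.2,6],"spin": 0},
    {"travel": [-0.3,0.2,6],"spin": 0}
  ]
}}

```text
time: 18.2
tool_pos: [557.2, -28.8, -11.7]
tool_rot: [0.673, 0.74, -0.0, -0.0]
ft_force: [-0.2, 0.8, 0.5]
gripper_width: 0.999
finger_force: 0.0
```

Request:
{"name": "play_rows", "arguments": {
  "commands": [
    {"travel": [0,0,0],"spin": 0},
    {"travel": [0,0,0],"spin": 0},
    {"travel": [0,0,0],"spin": 0},
    {"travel": [0,0,0],"spin": 0},
    {"travel": [0,0,0],"spin": 0},
    {"travel": [0,0,0],"spin": 0},
    {"travel": [0,0,0],"spin": 0},
    {"travel": [0,0,0],"spin": 0}
  ],
  "grip": 0,
  "squeeze": 10
}}

```text
time: 19.0
tool_pos: [554.8, -28.9, -11.4]
tool_rot: [0.673, 0.739, -0.002, -0.002]
ft_force: [-6.5, -0.9, 6.6]
gripper_width: 0.479
finger_force: 10.0
```

Request:
{"name": "play_rows", "arguments": {
  "commands": [
    {"travel": [0,0,0],"spin": 0},
    {"travel": [0,0,0],"spin": 0},
    {"travel": [0,0,0],"spin": 0},
    {"travel": [0,0,0],"spin": 0.15},
    {"travel": [0,0,0],"spin": 0.3},
    {"travel": [0,0,0],"spin": 0.45},
    {"travel": [0,0,0],"spin": 0.6},
    {"travel": [0,0,0],"spin": 0.75},
    {"travel": [0,0,0],"spin": 0.9},
    {"travel": [0,0,0],"spin": 1.05}
  ],
  "grip": 0.8
}}

```text
time: 20.0
tool_pos: [558.2, -28.6, -11.0]
tool_rot: [0.954, 0.3, 0.0, 0.0]
ft_force: [1.4, 0.0, 0.5]
gripper_width: 0.798
finger_force: 0.0
```

Request:
{"name": "play_rows", "arguments": {
  "commands": [
    {"travel": [0,0,0],"spin": 0.15},
    {"travel": [0,0,0],"spin": 0.3},
    {"travel": [0,0,0],"spin": 0.45},
    {"travel": [0,0,0],"spin": 0.52},
    {"travel": [0,0,0],"spin": 0.52},
    {"travel": [0,0,0],"spin": 0.52}
  ]
}}

```text
time: 20.6
tool_pos: [557.9, -28.6, -11.2]
tool_rot: [0.999, 0.049, 0.0, 0.0]
ft_force: [-0.5, -0.6, 0.1]
gripper_width: 0.801
finger_force: 0.0
```

Request:
{"name": "play_rows", "arguments": {
  "commands": [
    {"travel": [0,0,0],"spin": 0},
    {"travel": [0,0,0],"spin": 0},
    {"travel": [0,0,0],"spin": 0},
    {"travel": [0,0,0],"spin": 0},
    {"travel": [0,0,0],"spin": 0},
    {"travel": [0,0,0],"spin": 0},
    {"travel": [0,0,0],"spin": 0}
  ],
  "grip": 0
}}

```text
time: 21.3
tool_pos: [557.8, -29.0, -11.1]
tool_rot: [0.999, 0.047, 0.0, 0.0]
ft_force: [-0.3, -1.7, 0.2]
gripper_width: 0.478
finger_force: 10.0
```

```bash
python3 -c "
from h import *
go()"
```

```text
now [557.8 -29.  -11.1] ang 0.095 t 21.3 q7 -0.85 F [-0.3 -1.7  0.2] w 0.478
```

Request:
{"name": "play_rows", "arguments": {
  "commands": [
    {"travel": [0,0,0],"spin": 0},
    {"travel": [0,0,0],"spin": 0},
    {"travel": [0,0,-1],"spin": 0},
    {"travel": [0,0,-3],"spin": 0},
    {"travel": [0,0,-5.5],"spin": 0},
    {"travel": [0,0,-8.5],"spin": 0},
    {"travel": [0,0,-10.5],"spin": 0},
    {"travel": [0,0,-11.5],"spin": 0},
    {"travel": [0,0,-11.5],"spin": 0},
    {"travel": [0,0,-11.5],"spin": 0}
  ],
  "grip": 0,
  "squeeze": 45
}}

```text
time: 22.3
tool_pos: [556.9, -28.1, 103.0]
tool_rot: [0.999, 0.048, -0.001, -0.0]
ft_force: [-0.2, 0.8, -7.3]
gripper_width: 0.47
finger_force: 45.0
```

```bash
python3 -c "
from h import *
go((529.5,292,104,1.209))"
```

```text
now [556.9 -28.1 103. ] ang 0.095 t 22.3 q7 -0.97 F [-0.2  0.8 -7.3] w 0.47
travel [  0.32 -32.12  -0.08] spin -1.114
```

Request:
{"name": "play_rows", "arguments": {
  "commands": [
    {"travel": [0,-2,0],"spin": -0.1},
    {"travel": [0,-5,0],"spin": -0.2},
    {"travel": [0,-8.5,0],"spin": -0.32},
    {"travel": [0,-12,0],"spin": -0.44},
    {"travel": [0,-15.5,0],"spin": -0.56},
    {"travel": [0,-19,0],"spin": -0.68},
    {"travel": [0,-22.5,0],"spin": -0.8},
    {"travel": [0,-26,0],"spin": -0.92},
    {"travel": [0.2,-29,0],"spin": -1.02},
    {"travel": [0.3,-31,0],"spin": -1.08}
  ]
}}

```text
time: 23.3
tool_pos: [529.8, 282.7, 102.2]
tool_rot: [0.831, 0.557, -0.001, -0.0]
ft_force: [-0.3, 0.9, -6.0]
gripper_width: 0.47
finger_force: 45.0
```

Request:
{"name": "play_rows", "arguments": {
  "commands": [
    {"travel": [0,0,0],"spin": 0},
    {"travel": [0,0,0],"spin": 0},
    {"travel": [0,0,0],"spin": 0}
  ]
}}

```text
time: 23.6
tool_pos: [531.5, 278.1, 103.4]
tool_rot: [0.833, 0.553, -0.001, 0.0]
ft_force: [0.4, 0.1, -6.2]
gripper_width: 0.468
finger_force: 45.0
```

```bash
python3 -c "
from h import *
go((529.5,292,104,1.209))"
```

```text
now [531.5 278.1 103.4] ang 1.172 t 23.6 q7 -0.6 F [ 0.4  0.1 -6.2] w 0.468
travel [ 1.2  -0.73 -0.06] spin -0.037
```

Request:
{"name": "play_rows", "arguments": {
  "commands": [
    {"travel": [0.6,-0.4,0],"spin": -0.02},
    {"travel": [1.2,-0.7,0],"spin": -0.037},
    {"travel": [1.2,-0.7,0],"spin": -0.037},
    {"travel": [1.2,-0.7,0],"spin": -0.037},
    {"travel": [1.2,-0.7,0],"spin": -0.037}
  ]
}}

```text
time: 24.1
tool_pos: [529.6, 293.7, 103.9]
tool_rot: [0.822, 0.569, -0.0, 0.0]
ft_force: [0.1, -0.2, -6.3]
gripper_width: 0.463
finger_force: 45.0
```

```bash
python3 -c "
from h import *
go((529.5,292,104,1.209),(529.5,292,72,1.209))
zf=115-.5
d=np.array([np.cos(3.327),np.sin(3.327)]);n=np.array([528.6,289.6])
for cam in('side','top'):
  c=capture(cam); h=cv2.cvtColor(c['frame'],cv2.COLOR_RGB2HSV)
  print(cam,'expect mark px',proj(c,[*(n+42*d),zf+12]))
  u,v=proj(c,[*n,zf]).astype(int)
  m=cv2.inRange(h,(22,110,90),(36,255,255)); q=np.zeros_like(m); q[v-40:v+40,u-40:u+40]=m[v-40:v+40,u-40:u+40]
  k,l,s,ce=cv2.connectedComponentsWithStats(q)
  for i in range(1,k):
    if s[i,4]>2: print(s[i],ce[i],pix2w(c,*ce[i],zf+12)-[*n,0])
"
```

```text
now [529.6 293.7 103.9] ang 1.211 t 24.1 q7 -0.59 F [ 0.1 -0.2 -6.3] w 0.463
travel [-0.16  0.05 -0.01] spin 0.002
travel [-0.16  0.05  3.19] spin 0.002
side expect mark px [229.59602611 170.21796363]
top expect mark px [188.78204391 232.36910563]
```

```bash
python3 -c "
from h import *
np.set_printoptions(linewidth=250)
for cam,(u,v) in dict(side=(229,170),top=(188,231)).items():
  f=capture(cam)['frame'][v-10:v+10,u-16:u+16].astype(int)
  print(cam);print('\n'.join(' '.join('%4d'%x for x in r) for r in (f[...,0]+f[...,1])//2-f[...,2]));print('val');print('\n'.join(' '.join('%4d'%x for x in r) for r in f.max(2)))
"
```

```text
side
   8    7    9    8    9    8   13   15   14   18   17   19   21   22   19   20   20   18   20   20   10    5    4    2    2    2    3    2    3    1    6    5
   7    6    9    7    7    8   13   15   16   17   18   19   18   19   20   20   20   20   24   21    9    2    0    0    2    2    1    1    4    4    2    1
  12   12   11   11   13   14   14   14   15   14   16   15   15   19   17   18   19   20   23   22    9    4    1    4    2    4    3    3    3    4    3    3
  13   11   13   14   13   14   14   17   14   14   15   16   14   16   16   19   19   20   21   22   13    3    2    1    3    3    3    1    2    2    1    0
  12   13   13   12   13   13   15   15   18   16   15   15   15   16   16   16   15   13   12   12   11    3    1    2    3    2    3    3    2    2    2    3
   9   12   12   11   12   13   12   13   14   13   15   15   15   15   15   12    7    5    2    4    3    1    5    1    2    1    3    0    3    3    2    2
  11   12   12   12   14   12   12   14   13   13   15   15   17   14   10    6    0   -1    2    2    2    4    4    1    2    3    2 
[... 11016 characters left out ...]
  118  106   91   84   83   83   81   82   82   83   86   88
  29   28   30   46   67   68   64   88  116  129  126  109   90   84   81   80   79   81   93  123  145  127   98   84   81   84   82   84   86   86   89   88
  29   29   30   49   69   69   77  116  146  155  151  131  103   85   81   80   81   82   92  118  148  140  103   82   80   83   86   88   87   86   84   78
  29   28   31   43   58   64   90  131  157  165  162  146  114   89   82   80   80   79   87  111  143  143  109   84   80   84   88   87   85   80   74   65
  28   29   30   34   43   59   90  133  156  164  163  152  121   92   83   82   82   79   84  107  140  146  113   90   82   84   86   85   82   76   69   64
```

Numerically, the top frame shows the yellow mark at about (187.6, 231.0) against the expected (188.8, 232.4). I'll convert that to an angle.

```bash
python3 -c "
from h import *
c=capture('top'); h=c['frame'].astype(float)
u,v=187,230; w=np.clip((h[...,0]+h[...,1])/2-h[...,2]-30,0,None)[v-6:v+7,u-6:u+7]
yy,xx=np.mgrid[v-6:v+7,u-6:u+7]; ce=((w*xx).sum()/w.sum(),(w*yy).sum()/w.sum())
s=get_state(); a=1.211; f=s['tool_pos'][:2]-2.5*np.array([np.cos(a),np.sin(a)])
p=pix2w(c,*ce,127)[:2]; d=p-f; print(ce,f,d,np.hypot(*d),'angle',np.arctan2(d[1],d[0])%6.283)
go((529.5,292,72,1.209))"
```

```text
(np.float64(187.7255291005291), np.float64(231.12665343915344)) [528.71023805 291.44411133] [-37.4079721   -6.26189972] 37.928455872595684 angle 3.307264386529391
now [529.6 293.8 103.9] ang 1.211 t 24.35 q7 -0.59 F [-0.1 -0.6 -7.3] w 0.47
travel [-0.17  0.05  3.19] spin 0.002
```

```bash
python3 -c "
from h import *
c=capture('top'); f=np.array([528.7,291.4]); d=np.array([np.cos(3.31),np.sin(3.31)])
for r in (34,42,50): print(r,[proj(c,[*(f+r*d),z]).round(1) for z in (115,127)])
h=c['frame'].astype(int); print((h[...,0]+h[...,1]-2*h[...,2])[224:240,186:190].sum(1)//8)
c0=np.load('top3.npz');h=c0['frame'].astype(float); f=np.array([555.4,-29.3]);d=np.array([np.cos(2.213),np.sin(2.213)])
w=lambda r:proj(c0,[*(f+r*d),12])
for r in range(26,58,2):
  q=cv2.getRectSubPix(c0['frame'],(1,1),tuple(map(float,w(r))))[0,0].astype(int); print(r,(q[0]+q[1])//2-q[2],end='; ')
print()
f=np.array([528.7,291.4]);d=np.array([np.cos(3.307),np.sin(3.307)])
for r in range(22,58,2):
  q=cv2.getRectSubPix(c['frame'],(1,1),tuple(map(float,proj(c,[*(f+r*d),127]))))[0,0].astype(int); print(r,(q[0]+q[1])//2-q[2],end='; ')
"
```

```text
34 [array([188.4, 229.9]), array([187.6, 229.9])]
42 [array([188.8, 232.3]), array([188. , 232.4])]
50 [array([189.2, 234.8]), array([188.4, 234.8])]
[  4   4   6  16  44  80 103 108 101  86  49  -2 -38 -50 -51 -51]
26 24; 28 38; 30 58; 32 84; 34 104; 36 127; 38 153; 40 148; 42 159; 44 155; 46 147; 48 134; 50 113; 52 84; 54 53; 56 35; 
22 8; 24 18; 26 37; 28 60; 30 87; 32 111; 34 128; 36 136; 38 142; 40 141; 42 137; 44 128; 46 94; 48 59; 50 17; 52 -13; 54 -37; 56 -44;
```

```bash
python3 -c "
from h import *
c=capture('side'); d=np.array([np.cos(3.307),np.sin(3.307)])
for f in ((528.7,291.4),(531.5,291.4)):
  print(f,[proj(c,[*(np.array(f)+r*d),z]).round(2) for r,z in ((50,127),(50,121),(50,115),(42,127),(34,127))])
h=c['frame'].astype(int); y=(h[...,0]+h[...,1])//2-h[...,2]
w=np.clip(y[168:176,220:240]-25,0,None); print(w)
# witness mark + nest in side: blue silhouette extents while clear picture
c0=np.load('side.npz'); h=cv2.cvtColor(c0['frame'],cv2.COLOR_RGB2HSV); b=cv2.inRange(h,(100,120,60),(120,255,255)); b[:, :215]=0;b[:,270:]=0;b[:160]=0;b[200:]=0
ct=max(cv2.findContours(b,cv2.RETR_EXTERNAL,cv2.CHAIN_APPROX_NONE)[0],key=cv2.contourArea); print(cv2.boundingRect(ct),cv2.fitEllipse(cv2.convexHull(ct)))
t=np.linspace(0,6.28,200)
P=np.array([proj(c0,[528.6+78*np.cos(k),289.6+78*np.sin(k),82]) for k in t]); print('pred',P.min(0),P.max(0))
"
```

```text
(528.7, 291.4) [array([227.51, 170.36]), array([227.59, 171.83]), array([227.68, 173.29]), array([229.32, 169.87]), array([231.12, 169.37])]
(531.5, 291.4) [array([228.2 , 170.22]), array([228.28, 171.69]), array([228.37, 173.16]), array([230.01, 169.73]), array([231.81, 169.24])]
[[ 0  0  0  0  0  0  0  0  0  0  0  0  0  0  0  0  0  0  0  0]
 [ 0  0  0  0  0  0  0  0  0 12 31 45 12  0  0  0  0  0  0  0]
 [ 0  0  0  0 17 28 14  3 37 41 26 10  0  0  0  0  0  0  0  0]
 [ 0  0  0 27 45 55 35 29 43 14  0  0  0  0  0  0  0  0  0  0]
 [ 0  0  3 31 43 38 32 27 32  0  0  0  0  0  0  0  0  0  0  0]
 [ 0  0  0 18  0  0  0  0  0  0  0  0  0  0  0  0  0  0  0  0]
 [ 0  0  0  0  0  0  0  0  0  0  0  0  0  0  0  0  0  0  0  0]
 [ 0  0  0  0  0  0  0  0  0  0  0  0  0  0  0  0  0  0  0  0]]
(219, 171, 40, 17) ((239.26564025878906, 179.2282257080078), (16.44451904296875, 40.06058883666992), 86.00009155273438)
pred [219.11831167 170.59366779] [259.54598306 186.53455154]
```

```bash
python3 -c "
from h import *
go((527.4,292,104,1.225),(527.4,292,80,1.225))"
```

```text
now [529.6 293.8 103.9] ang 1.212 t 24.45 q7 -0.59 F [-0.4  0.3 -5.4] w 0.472
travel [-0.25 -0.14 -0.01] spin -0.013
travel [-0.25 -0.14  2.39] spin -0.013
```

Request:
{"name": "play_rows", "arguments": {
  "commands": [
    {"travel": [-0.25,-0.14,0],"spin": -0.013},
    {"travel": [-0.25,-0.14,0.6],"spin": -0.013},
    {"travel": [-0.25,-0.14,1.2],"spin": -0.013},
    {"travel": [-0.25,-0.14,1.8],"spin": -0.013},
    {"travel": [-0.25,-0.14,2.2],"spin": -0.013},
    {"travel": [-0.25,-0.14,2.3],"spin": -0.013},
    {"travel": [-0.25,-0.14,2.3],"spin": -0.013}
  ]
}}

```text
time: 25.15
tool_pos: [527.3, 292.0, 80.6]
tool_rot: [0.818, 0.575, -0.0, 0.0]
ft_force: [0.2, 0.1, -6.4]
gripper_width: 0.469
finger_force: 45.0
```

Request:
{"name": "play_rows", "arguments": {
  "commands": [
    {"travel": [0,0,0.1],"spin": 0},
    {"travel": [0,0,0.2],"spin": 0},
    {"travel": [0,0,0.3],"spin": 0},
    {"travel": [0,0,0.3],"spin": 0}
  ]
}}

```text
time: 25.55
tool_pos: [527.3, 292.1, 77.8]
tool_rot: [0.818, 0.575, -0.0, -0.0]
ft_force: [-0.6, -0.2, -6.6]
gripper_width: 0.47
finger_force: 45.0
```

```bash
python3 -c "
from h import *
go((527.4,292,72,1.225))"
```

```text
now [527.3 292.1  77.8] ang 1.225 t 25.55 q7 -0.56 F [-0.6 -0.2 -6.6] w 0.47
travel [-0.    0.02  0.58] spin -0.0
```

Request:
{"name": "play_rows", "arguments": {
  "commands": [
    {"travel": [0,0,0.1],"spin": 0},
    {"travel": [0,0,0.2],"spin": 0},
    {"travel": [0,0,0.2],"spin": 0}
  ]
}}

```text
time: 25.85
tool_pos: [527.2, 292.0, 75.7]
tool_rot: [0.818, 0.575, -0.0, -0.0]
ft_force: [-1.1, -0.6, -6.4]
gripper_width: 0.466
finger_force: 45.0
```

Request:
{"name": "play_rows", "arguments": {
  "commands": [
    {"travel": [0,0,0.1],"spin": 0},
    {"travel": [0,0,0.2],"spin": 0},
    {"travel": [0,0,0.2],"spin": 0}
  ]
}}

```text
time: 26.15
tool_pos: [527.2, 292.0, 73.7]
tool_rot: [0.818, 0.575, -0.0, 0.0]
ft_force: [0.1, 0.6, -6.6]
gripper_width: 0.467
finger_force: 45.0
```

Request:
{"name": "play_rows", "arguments": {
  "commands": [
    {"travel": [0,0,0.1],"spin": 0},
    {"travel": [0,0,0.15],"spin": 0},
    {"travel": [0,0,0.15],"spin": 0}
  ]
}}

```text
time: 26.45
tool_pos: [527.3, 292.1, 72.3]
tool_rot: [0.818, 0.575, -0.0, -0.0]
ft_force: [0.2, -0.3, -6.0]
gripper_width: 0.466
finger_force: 45.0
```

Request:
{"name": "play_rows", "arguments": {
  "commands": [
    {"travel": [0,0,0.05],"spin": 0},
    {"travel": [0,0,0.1],"spin": 0},
    {"travel": [0,0,0.1],"spin": 0}
  ]
}}

```text
time: 26.75
tool_pos: [527.4, 292.2, 72.0]
tool_rot: [0.818, 0.575, 0.0, -0.0]
ft_force: [-2.7, -1.2, 2.5]
gripper_width: 0.474
finger_force: 45.0
```

Request:
{"name": "play_rows", "arguments": {
  "commands": [
    {"travel": [0,0,0.05],"spin": 0},
    {"travel": [0,0,0.1],"spin": 0},
    {"travel": [0,0,0.1],"spin": 0}
  ]
}}

```text
time: 27.05
tool_pos: [527.4, 292.2, 72.0]
tool_rot: [0.818, 0.575, 0.0, -0.001]
ft_force: [-6.7, -2.1, 13.2]
gripper_width: 0.474
finger_force: 45.0
```

Contact came exactly at the predicted seating height (72.0, so underside at 83 mm). I'll release and retreat upward.

Request:
{"name": "play_rows", "arguments": {
  "commands": [
    {"travel": [0,0,-0.1],"spin": 0},
    {"travel": [0,0,-0.1],"spin": 0},
    {"travel": [0,0,-0.1],"spin": 0}
  ]
}}

```text
time: 27.35
tool_pos: [527.4, 292.2, 72.0]
tool_rot: [0.818, 0.575, 0.0, -0.0]
ft_force: [-4.6, -2.2, 6.6]
gripper_width: 0.464
finger_force: 45.0
```

Request:
{"name": "play_rows", "arguments": {
  "commands": [
    {"travel": [0,0,0],"spin": 0},
    {"travel": [0,0,0],"spin": 0},
    {"travel": [0,0,0],"spin": 0},
    {"travel": [0,0,0],"spin": 0},
    {"travel": [0,0,0],"spin": 0},
    {"travel": [0,0,0],"spin": 0}
  ],
  "grip": 0.85
}}

```text
time: 27.95
tool_pos: [527.5, 292.1, 71.4]
tool_rot: [0.818, 0.575, 0.0, 0.0]
ft_force: [-0.4, -0.3, 0.7]
gripper_width: 0.85
finger_force: 0.0
```

Request:
{"name": "play_rows", "arguments": {
  "commands": [
    {"travel": [0,0,-1],"spin": 0},
    {"travel": [0,0,-3],"spin": 0},
    {"travel": [0,0,-6],"spin": 0},
    {"travel": [0,0,-10],"spin": 0},
    {"travel": [-4,0,-14],"spin": 0},
    {"travel": [-8,0,-14],"spin": 0},
    {"travel": [-13,0,-14],"spin": 0},
    {"travel": [-18,0,-14],"spin": 0},
    {"travel": [-23,0,-14],"spin": 0},
    {"travel": [-28,0,-14],"spin": 0}
  ]
}}

```text
time: 28.95
tool_pos: [431.7, 26.8, 211.8]
tool_rot: [0.818, 0.575, 0.001, -0.0]
ft_force: [0.6, -0.3, 0.5]
gripper_width: 0.848
finger_force: 0.0
```

```bash
python3 -c "
from h import *
go()
c=capture('top'); n=np.array([528.6,289.6])
h=cv2.cvtColor(c['frame'],cv2.COLOR_RGB2HSV); u,v=proj(c,[*n,90]).astype(int); r=28
q=h[v-r:v+r,u-r:u+r]; rgb=c['frame'][v-r:v+r,u-r:u+r].astype(int)
W=lambda m,z:(lambda ys,xs:(len(xs),pix2w(c,xs.mean()+u-r,ys.mean()+v-r,z)[:2]-n))(*np.nonzero(m))
yel=(rgb[...,0]+rgb[...,1])//2-rgb[...,2]>70
cnt,p=W(yel,95); print('yellow',cnt,p,np.hypot(*p),np.arctan2(p[1],p[0])%6.283)
nb=(~((q[...,0]>98)&(q[...,0]<122)&(q[...,1]>110))).astype(np.uint8)
k,l,s,ce=cv2.connectedComponentsWithStats(nb,connectivity=4); i=l[r,r] if l[r,r] else np.argmax(s[1:,4])+1
cc=max(cv2.findContours((l==i).astype(np.uint8),cv2.RETR_EXTERNAL,cv2.CHAIN_APPROX_NONE)[0],key=cv2.contourArea)
e=cv2.fitEllipse(cc); print('disc',s[i],e,pix2w(c,e[0][0]+u-r,e[0][1]+v-r,95)[:2]-n)
wh=(q[...,1]<60)&(q[...,2]>150)&(l!=i); print('white',W(wh,89) if wh.any() else 0)
"
```

```text
now [431.7  26.8 211.8] ang 1.224 t 28.95 q7 -0.47 F [ 0.6 -0.3  0.5] w 0.848
yellow 18 [-39.64364725  -6.69032303] 40.20421854924928 3.3085935856341533
disc [   0    0   56   56 2333] ((27.5, 27.5), (65.08686065673828, 65.08686065673828), 0.0) [4.04164815 3.87670476]
white 0
```

```bash
python3 -c "
from h import *
c=capture('top'); n=np.array([528.6,289.6]); g=cv2.cvtColor(c['frame'],cv2.COLOR_RGB2GRAY).astype(np.float32)
f=c['frame'].astype(np.float32)
S=lambda img,p:cv2.getRectSubPix(img,(1,1),tuple(map(float,p)))[0,0]
A=np.arange(2.9,3.8,.01)
red=np.ascontiguousarray(f[...,0]); yl=np.ascontiguousarray((f[...,0]+f[...,1])/2-f[...,2])
for nm,img,rs,z in(('white',red,(58,62,66,70),89),('yellow',yl,(36,40,44),95)):
  for r in rs:
    p=np.array([S(img,proj(c,[n[0]+r*np.cos(a),n[1]+r*np.sin(a),z])) for a in A]); w=np.clip(p-(p.max()+p.min())/2,0,None); print(nm,r,(w*A).sum()/w.sum(),p.max())
# disc edge radius vs angle: blueness crossing
b=np.ascontiguousarray(f[...,2]-f[...,0]); 
R=np.arange(38,62,.5); res=[]
for a in np.arange(0,6.28,.2):
  p=np.array([S(b,proj(c,[n[0]+r*np.cos(a),n[1]+r*np.sin(a),95])) for r in R]); res.append((a,R[np.argmax(p>40)]))
res=np.array(res); M=np.c_[np.cos(res[:,0]),np.sin(res[:,0]),np.ones(len(res))]; print('offset',np.linalg.lstsq(M,res[:,1],rcond=None)[0], res[:,1])
"
```

```text
white 58 3.3220955372445515 231.43062
white 62 3.3275467852413674 234.03525
white 66 3.3283122778508685 233.26036
white 70 3.326348378319224 234.5211
yellow 36 3.3062118858258187 162.75899
yellow 40 3.3094280442392727 178.61237
yellow 44 3.3139226568136704 184.98
offset [ 0.92894023 -0.15821128 51.79542055] [52.5 52.  51.5 52.  52.  51.5 52.  52.5 52.5 52.  52.  52.  52.  52.
 51.5 51.5 53.  38.  51.5 52.  52.5 53.  53.  53.  53.  52.5 52.5 53.
 52.5 52.  52.5 52.5]
```

The flange is centred to within about 1 mm and its mark is within 1° of the witness mark. The hook lies clear of the stand, so I'm handing in.

```bash
python3 -c "
from h import *
print(sign_off())"
```

```text
the job is handed in; nothing more can be done
None
```

I handed the job in at about 29 s, but no verdict came back. By camera and force readings, the flange is seated neck up in the nest, about 1 mm off centre with its mark about 1° from the witness mark, and the hook lies on the table clear of the stand.

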